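# Let the nutmegs out of the stall's dispenser

## Robot

A 7-joint arm with a two-finger parallel gripper is mounted at the origin on the work surface. World frame = base frame: x ahead of the robot, y to its left, z up, the work surface at z = 0. Lengths are in m, angles in rad, forces in N, time in s.
With the tool pointing down it reaches from about 0.425 to 0.95 m from the base axis. Payload 4.7 kg.
Tool frame: the origin (TCP) lies on the centre line of the jaws, within the pads' length; the fingertips stand 19 mm ahead of it and the grasp point (between the pads) is the TCP; z points along the fingers, y is the line along which they close (so a half turn about z gives the same grasp; the last joint's range is limited). The gripper opens to 87 mm and grips with 3 to 60 N. Pads are 19 mm wide; open, the fingers measure 117 mm over their backs; the gripper's body (75 mm by 190 mm) begins 51 mm behind the grasp point.
Start: joints at [-1.362, 0.469, -0.049, 1.532, 0.024, 1.141, -0.082], TCP at [0.159, 0.656, 0.242] pointing down, gripper open.
Joint ranges: [-2.59, 2.59], [-0.33, 1.99], [-1.39, 1.29], [0.1, 2.45], [-1.04, 4.18], [0.21, 1.99], [-2.66, 2.66]. Speed limits (rad/s): [2.57, 2.57, 3.14, 3.14, 3.14, 3.14, 3.14].

## Interface

Orientations are given as a unit quaternion [w, x, y, z].
In Python, from workcell import r gives the robot as it stands.
- The arm moves only by the shell command python3 -m jog 'ROWS' [FORCE]. ROWS is JSON, one flat list of numbers, 5 for each row, row after row: the shift along the tool's x, y, z in m, then the turn about the tool's z in rad, then the closure, from 0 (fully open) to 1 (shut). In form: [dx, dy, dz, spin, gripper, dx, dy, dz, spin, gripper, ...]. A call has 1 to 20 rows; each row shifts and turns the commanded pose from where the row before left it, along the tool's axes as they then stand; what a row does not reach is not made up. A row lasts 1/12 s, in which the tool goes at most 41.7 mm and 7.16 degrees, less where a joint would pass 70% of its speed; a pose out of reach is approached as far as the arm can. A call is refused whole if a number of a shift passes 0.0417 or a number of a turn 0.125, either way. A call with a gripper value outside its range is refused whole. The fingers move at their own pace and stop on an object; FORCE is the grip in N (left out, the last holds). Time passes only in rows, so rows that do not move let the fingers close. It gives the time, the measured TCP pose, the force, the opening and the grip force at its end, in the units of the state.
- r.get_obs(): the state, without advancing time (a new reading comes with each control period).
- r.read_camera(name): name is "scene" or "top" or "wrist"; returns (picture, depth): 420x560x3 uint8, red, green, blue; 420x560 float32, m along the optical axis (not along the pixel's ray), 0 where there is no reading.
- r.camera_params(name): a dict with "mtx" (3x3 intrinsics, pixels), "R" (3x3) and "t" (3): a world point X has camera coordinates R X + t. Camera axes: x right, y down, z forward; pixel columns grow to the right and rows downward; lengths in m; the calibration is good to about 2 mm. A picture is of the moment at which its call begins: read the wrist's pose just before it. camera_params takes no time and is no camera call; for the wrist camera it gives the pose at the moment of the call.
- r.finish_job(): hands the job in; it is judged then, once.
Trained networks look in the newest picture that a camera, given by its name, has taken for a name from the list of things; names that differ only in an ending like _2 or _b are one class to them, and where a whole thing is asked for, a point or a joint stands for the part that bears it (a point fixed in the world has none). Each returns a list of dicts, best first, with "score" (0 to 1); they miss things now and then, are a little off and sometimes report something else, mostly with a low value. They report only what shows in the picture. A call takes as long as a camera call.
- r.search_frame(label, camera): "bbox" ([left, top, width, height] in pixels, round what is visible of it).
- r.silhouettes(label, camera): "pixels" (420x560 bool, what is visible of it) and "bbox" ([left, top, width, height] in pixels, round what is visible of it).
- r.spot_point(label, camera): "point" ([column, row] in pixels: a listed point, or the origin of a listed thing).
The state is a dict: "time_s": time; "q": joint angles; "qd": joint speeds; "joint_efforts": joint torques, N m; "position": TCP position; "eef_rot": TCP orientation; "contact_force": force on the tool from outside, world axes, zero at the start; "ft_torque": the same for the moment, N m; "finger_gap": opening from 0.0 (shut) to 1.0 (fully open); "grasp_force": force on a finger pad.
Only numpy, scipy, OpenCV 4.12 (cv2) and the standard library are available. Lean on these libraries where they do the work, as an engineer would, in place of code of your own. Each camera call takes 0.05 s, during which the arm holds its last target. There are 200 camera calls.

## Task

Two alike dispensers stand on the spice stall: one holds three nutmegs (the smaller balls), the other two dried limes (the larger balls). With the fingertips press down the paddle of the nutmeg dispenser so that its gate lifts, keep it down until all three nutmegs have rolled into its tray, then let go so that the gate drops shut. Touch neither the nutmegs nor the limes, keep the lime dispenser shut and leave the jar, the tin and the vials where they stand.

Things in the scene. Friction and masses are not known exactly. Their poses are not given: they have to be found in the camera images.
- nutmeg_rack: Dispenser holding the nutmegs, left or right of its twin. Level wooden board 270 x 275 x 12 mm, fixed; origin at the centre of its underside, x away from the robot, y towards the paddle (yaw up to 0.3 rad). A V trough at y = -78 mm slopes down 12 degrees to -x into a tray. The lever lies along y on a wooden fork (y = 8 mm, top 112 mm high). Nothing is over 150 mm high.
- lime_rack: The dispenser that holds the two dried limes, built exactly like the nutmeg dispenser, with the same axes; it is to stay shut.
- nutmeg_paddle (a point): Centre of the upper face of the nutmeg dispenser's paddle: wooden paddle on the free end of the lever, 34 (x) x 32 (y) x 6 mm. Gate shut: level, axes as its dispenser's, upper face 114 mm above the table. It lies 100 mm from the pivot; fully pressed its centre sinks 37 mm and it tilts with the lever.
- lime_paddle (a point): Centre of the upper face of the lime dispenser's paddle: wooden paddle on the free end of the lever, 34 (x) x 32 (y) x 6 mm. Gate shut: level, axes as its dispenser's, upper face 114 mm above the table. It lies 100 mm from the pivot; fully pressed its centre sinks 37 mm and it tilts with the lever.
- nutmeg_lever (a joint): Lever angle of the nutmeg dispenser, rad: 0 = gate shut, paddle up; 0.38 = stop, gate fully lifted. Pivot 104 mm high; the gate hangs from the -y end into the trough at x = 0. A spring shuts it when let go; pressing the paddle takes about 2.5 N to start, 6 N at the stop. Nutmegs roll out from about 0.25 rad, all within a second or so.
- lime_lever (a joint): Lever angle of the lime dispenser, rad: 0 = gate shut, paddle up; 0.38 = stop, gate fully lifted. Pivot 104 mm high; the gate hangs from the -y end into the trough at x = 0. A spring shuts it when let go; pressing the paddle takes about 2.5 N to start, 6 N at the stop.
- nutmeg_tray (a point): Centre of the floor of the nutmeg dispenser's tray, axes as its dispenser's. Inside it measures 99 (x) x 93 (y) mm, rim 50 mm above the table, floor about 22 mm above the table.
- nutmeg1_center (a point): Centre of nutmeg 1, a brown ball 28 mm across, 11 g; at the start they lie in single file in the trough behind the shut gate, number 1 at the gate.
- nutmeg2_center (a point): Centre of nutmeg 2, a brown ball 28 mm across, 11 g; at the start they lie in single file in the trough behind the shut gate, number 1 at the gate.
- nutmeg3_center (a point): Centre of nutmeg 3, a brown ball 28 mm across, 11 g; at the start they lie in single file in the trough behind the shut gate, number 1 at the gate.
- lime1_center (a point): Centre of dried lime 1, a brown ball 36 mm across, lying behind the gate of the other dispenser.
- lime2_center (a point): Centre of dried lime 2, a brown ball 36 mm across, lying behind the gate of the other dispenser.
- vial1: Small spice vial, 31 mm across, 60 mm high, standing loose on the nutmeg dispenser's board beyond the paddle (+x side); origin at the centre of its underside.
- vial2: Small spice vial, 31 mm across, 60 mm high, standing loose on the lime dispenser's board beyond the paddle (+x side); origin at the centre of its underside.
- jar1: Glass jar with a screw lid, 60 mm across, 75 mm high, standing loose on one dispenser's board between the paddle and the robot; origin at the centre of its underside.
- tin: Round steel tin, 62 mm across, 58 mm high, standing loose on the other dispenser's board between the paddle and the robot; origin at the centre of its underside.

How it is judged:
On the way:
1. the fingers press on the nutmeg dispenser's paddle and its gate is rising (contact force between the fingers and nutmeg_lever_c2 above 0.8 N and value of joint nutmeg_lever above 0.12 rad), for 0.03 s.
At the end, for the whole second after the job is handed in: All three nutmegs lie in the tray of their dispenser (centres inside its walls and below 50 mm), both gates are shut (levers under 0.05 rad), the limes are still behind their gate, and limes, jar, tin and vials are within 30 mm of where they stood (x of nutmeg1_center in the frame of nutmeg_tray between -0.05 and 0.05 m and y of nutmeg1_center in the frame of nutmeg_tray between -0.047 and 0.047 m and height (world z) of each of nutmeg1_center, nutmeg2_center, nutmeg3_center below 0.05 m and x of nutmeg2_center in the frame of nutmeg_tray between -0.05 and 0.05 m and y of nutmeg2_center in the frame of nutmeg_tray between -0.047 and 0.047 m and x of nutmeg3_center in the frame of nutmeg_tray between -0.05 and 0.05 m and y of nutmeg3_center in the frame of nutmeg_tray between -0.047 and 0.047 m and value of joint each of nutmeg_lever, lime_lever below 0.05 rad and x of each of lime1_center, lime2_center in the frame of lime_rack above 0 m and distance of each of lime1_center, lime2_center, vial1, vial2, jar1, tin from where it was at the start of the episode below 0.03 m); the robot touches nothing.
It fails at once if the robot touches a nutmeg or a lime (contact force between any of the fingers, the arm and nutmeg1 above 0.3 N or contact force between any of the fingers, the arm and nutmeg2 above 0.3 N or contact force between any of the fingers, the arm and nutmeg3 above 0.3 N or contact force between any of the fingers, the arm and lime1 above 0.3 N or contact force between any of the fingers, the arm and lime2 above 0.3 N).
It fails at once if a nutmeg or a lime is lifted out of its dispenser (height (world z) of any of nutmeg1_center, nutmeg2_center, nutmeg3_center, lime1_center, lime2_center above 0.15 m).
It fails at once if the gate of the lime dispenser is opened (value of joint lime_lever above 0.12 rad).
It fails at once if the jar, the tin or a vial is knocked over, lifted or moved over 30 mm (distance of any of vial1, vial2, jar1, tin from where it was at the start of the episode above 0.03 m or angle between any of vial1, vial2, jar1, tin's own z axis and vertical above 0.5 rad).
It also fails if it takes over 32 s, if anything falls off the work surface, if the arm or the gripper's body presses on something with over 40 N, if the wrist force passes 120 N, or if a joint passes its speed limit or range.

## Working session

There is one attempt and no reset: what is moved stays moved. The work goes in short steps, Python scripts to look and compute and a shell command to move; the robot and the scene stay as the last step left them, time stands still between calls to the robot, and variables do not carry over. Pictures are saved under pics/ and viewed, at most 10 in all, crops included, and the job is handed in when it is done.

```bash
mkdir -p pics; cat > h.py <<'E'
import numpy as np, cv2
from workcell import r
def world(cam,uv,depth,P=None):
    P=P or r.camera_params(cam); u,v=int(round(uv[0])),int(round(uv[1]))
    w=depth[max(v-2,0):v+3,max(u-2,0):u+3]; w=w[w>0]
    if len(w)==0: return None
    d=np.median(w)
    return P["R"].T@(d*np.linalg.inv(P["mtx"])@[uv[0],uv[1],1]-P["t"])
def plane(cam,uv,z):
    P=r.camera_params(cam); c=-P["R"].T@P["t"]; d=P["R"].T@np.linalg.inv(P["mtx"])@[uv[0],uv[1],1]
    return c+d*(z-c[2])/d[2]
E
python3 - <<'E'
from h import *
np.set_printoptions(precision=3,suppress=True)
o=r.get_obs(); print(o["time_s"],o["position"],o["eef_rot"],o["finger_gap"],o["contact_force"])
ims=[]
for c in ["top","scene"]:
    im,d=r.read_camera(c); cv2.imwrite(f"pics/{c}0.png",im[:,:,::-1])
    for n,z in [("nutmeg_paddle",.114),("lime_paddle",.114),("nutmeg_tray",.022),("nutmeg_rack",0),("lime_rack",0),("nutmeg1_center",0),("lime1_center",0),("jar1",0),("tin",0),("vial1",0),("vial2",0)]:
        for p in r.spot_point(n,c)[:2]:
            print(c,n,round(p["score"],2),np.round(p["point"]),world(c,p["point"],d), plane(c,p["point"],z) if z else "")
E
```

```text
0.0 [0.159 0.655 0.241] [-0.     0.119  0.993 -0.001] 0.9995222845686094 [-0.077  0.192  0.108]
top nutmeg_paddle 0.59 [128. 231.] [0.466 0.306 0.114] [0.466 0.306 0.114]
top lime_paddle 0.84 [326. 192.] [ 0.541 -0.087  0.114] [ 0.541 -0.087  0.114]
top nutmeg_tray 0.79 [215. 295.] [0.338 0.148 0.022] [0.338 0.149 0.022]
top nutmeg_rack 0.78 [191. 251.] [0.426 0.183 0.107] 
top lime_rack 0.94 [372. 208.] [ 0.509 -0.18   0.108] 
top nutmeg1_center 0.62 [177. 197.] [0.544 0.226 0.067] 
top nutmeg1_center 0.58 [222. 247.] [0.436 0.126 0.084] 
top lime1_center 0.52 [414. 204.] [ 0.52  -0.272  0.091] 
top jar1 0.95 [153. 285.] [0.36  0.262 0.086] 
top jar1 0.62 [229. 234.] [0.461 0.111 0.09 ] 
top tin 0.63 [217. 297.] [0.335 0.143 0.022] 
top tin 0.56 [321. 241.] [ 0.446 -0.078  0.069] 
top vial1 0.81 [176. 199.] [0.54  0.228 0.066] 
top vial1 0.59 [349. 165.] [ 0.623 -0.15   0.03 ] 
top vial2 0.81 [176. 199.] [0.54  0.228 0.066] 
top vial2 0.59 [349. 165.] [ 0.623 -0.15   0.03 ] 
scene nutmeg_paddle 0.92 [413. 192.] [0.46  0.311 0.114] [0.46  0.311 0.114]
scene lime_paddle 0.61 [413. 195.] [0.47  0.31  0.113] [0.471 0.309 0.114]
scene lime_paddle 0.6 [227. 224.] [ 0.547 -0.1    0.113] [ 0.548 -0.1    0.114]
scene nutmeg_tray 0.57 [332. 195.] [0.423 0.139 0.079] [0.355 0.155 0.022]
scene nutmeg_tray 0.55 [358. 224.] [0.456 0.203 0.013] [0.465 0.2   0.022]
scene nutmeg_rack 0.65 [358. 227.] [0.463 0.201 0.011] 
scene lime_rack 0.85 [191. 254.] [ 0.54  -0.188  0.017] 
scene nutmeg1_center 0.48 [328. 204.] [0.464 0.12  0.089] 
scene jar1 0.59 [384. 201.] [0.397 0.276 0.035] 
scene tin 0.73 [240. 230.] [ 0.481 -0.082  0.029] 
scene tin 0.42 [228. 223.] [ 0.544 -0.098  0.113] 
scene vial1 0.85 [384. 253.] [0.562 0.237 0.025] 
scene vial1 0.56 [199. 289.] [ 0.646 -0.158  0.032] 
scene vial2 0.85 [384. 253.] [0.562 0.237 0.025] 
scene vial2 0.56 [199. 289.] [ 0.646 -0.158  0.032]
```

```bash
python3 -c "
import cv2
a=cv2.imread('pics/top0.png')[130:340,80:480];cv2.imwrite('pics/top0c.png',cv2.resize(a,(800,420),interpolation=cv2.INTER_CUBIC))"
```

```text
(no output)
```

View pics/top0c.png

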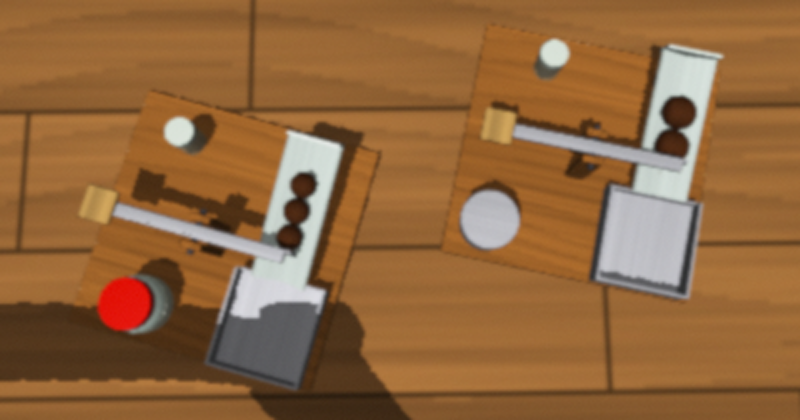

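View pics/scene0.png

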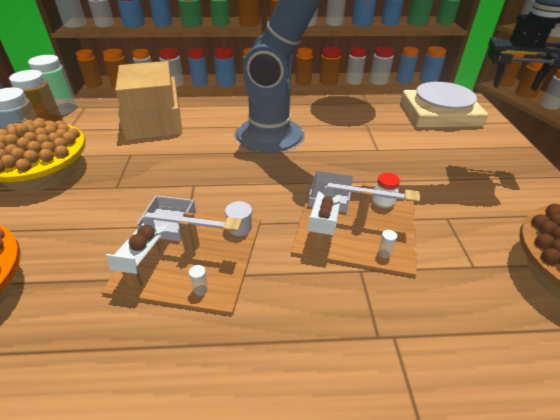

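The left dispenser holds three small balls, in the crop around (297,210), so it is the nutmeg one. Its paddle is at (98,204) in the crop, with the jar near it at (125,303). The right one holds two larger balls. The network's labels match the picture, so I'll refine the paddle centre and yaw from depth.

```bash
python3 - <<'E'
from h import *
np.set_printoptions(precision=4,suppress=True)
for c in ["top","scene"]:
    P=r.camera_params(c); im,d=r.read_camera(c)
    v,u=np.mgrid[:420,:560]
    X=(np.linalg.inv(P["mtx"])@np.stack([u,v,0*u+1]).reshape(3,-1)*d.ravel()-P["t"][:,None]).T@P["R"]
    m=(d.ravel()>0)&(abs(X[:,2]-.114)<.007)&(np.hypot(X[:,0]-.44,X[:,1]-.21)<.16)
    L=X[m]
    (vx,vy,x0,y0)=cv2.fitLine(L[:,:2].astype(np.float32),cv2.DIST_HUBER,0,.01,.01).ravel()
    if vy<0: vx,vy=-vx,-vy
    s=(L[:,:2]-[x0,y0])@[vx,vy]; t=(L[:,:2]-[x0,y0])@[vy,-vx]
    pad=s>s.max()-.030
    print(c,len(L),"dir",vx,vy,"yaw",np.arctan2(-vx,vy),"end",np.array([x0,y0])+s.max()*np.array([vx,vy]),"width",np.ptp(t[pad]),"paddle c",np.array([x0,y0])+(s.max()-.016)*np.array([vx,vy])+(t[pad].min()+t[pad].max())/2*np.array([vy,-vx]),L[pad].mean(0))
    mm=(d.ravel()>0)&(X[:,2]>.13)&(abs(X[:,0]-.3)<.25)&(abs(X[:,1]-.5)<.3)
    print("tall",mm.sum(), X[mm].min(0) if mm.any() else "", X[mm].max(0) if mm.any() else "")
o=r.get_obs();from scipy.spatial.transform import Rotation as R
w,x,y,z=o["eef_rot"];print(R.from_quat([x,y,z,w]).as_matrix(),o["position"],o["time_s"])
E
```

```text
top 780 dir 0.25263894 0.96756065 yaw -0.2554067 end [0.4683 0.3205] width 0.0342386883406335 paddle c [0.4651 0.3048] [0.4652 0.3056 0.1133]
tall 0  
scene 343 dir 0.2911045 0.95669127 yaw -0.2953811 end [0.4755 0.3221] width 0.0352333056436988 paddle c [0.468  0.3076] [0.4702 0.3082 0.1124]
tall 3342 [0.1026 0.5577 0.2204] [0.2121 0.731  0.4402]
[[-0.9719  0.2356 -0.    ]
 [ 0.2356  0.9719  0.0001]
 [ 0.      0.0001 -1.    ]] [0.159  0.656  0.2416] 1.3
```

```bash
python3 -m jog '[-0.0272,-0.0188,0,0,1, -0.0272,-0.0188,0,0,1, -0.0272,-0.0188,0,0,1, -0.0272,-0.0188,0,0,1, -0.0272,-0.0188,0,0,1, -0.0272,-0.0188,0,0,1, -0.0272,-0.0188,0,0,1, -0.0272,-0.0188,0,0,1, -0.0272,-0.0188,0,0,1, -0.0272,-0.0188,0,0,1, -0.0272,-0.0188,0,0,1, -0.0272,-0.0188,0,0,1, -0.0272,-0.0188,0,0,1, -0.0272,-0.0188,0,0,1, 0,0,0,0,1, 0,0,0,0,1]' 10
```

```text
time_s: 2.63
position: [0.4686, 0.3085, 0.2417]
eef_rot: [0.0, 0.121, 0.993, 0.0]
contact_force: [-0.8, 1.3, -0.8]
finger_gap: 0.01
grasp_force: 0.0
```

```bash
python3 -m jog '[0,0,0.03,0,1, 0,0,0.03,0,1, 0,0,0.025,0,1, 0,0,0.01,0,1, 0,0,0,0,1, 0,0,0,0,1]' && python3 - <<'E'
from h import *
for c in ["top","scene"]:
    im,d=r.read_camera(c)
    x,y=(60,150) if c=="top" else (320,110)
    cv2.imwrite(f"pics/{c}1.png",cv2.resize(im[y:y+150,x:x+200,::-1],(400,300),interpolation=cv2.INTER_CUBIC))
w,_=r.read_camera("wrist")
a=cv2.vconcat([cv2.imread("pics/top1.png"),cv2.imread("pics/scene1.png")])
cv2.imwrite("pics/m1.png",cv2.hconcat([a,cv2.copyMakeBorder(cv2.resize(w[:,:,::-1],(400,300)),0,300,0,0,cv2.BORDER_CONSTANT)]))
E
```

```text
time_s: 3.13
position: [0.4668, 0.3116, 0.147]
eef_rot: [-0.0, 0.118, 0.993, 0.0]
contact_force: [-0.1, -0.1, 0.9]
finger_gap: 0.006
grasp_force: 0.0
```

View pics/m1.png

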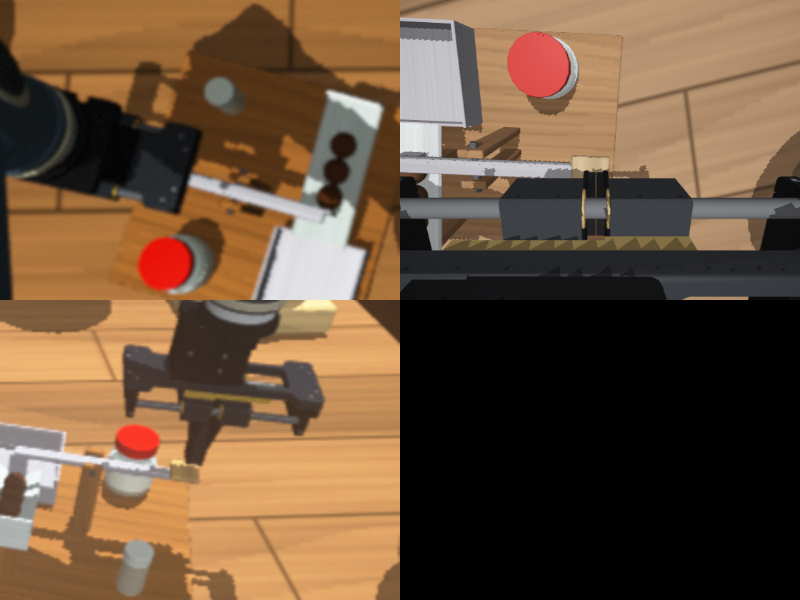

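The closed fingertips stand right over the paddle, at (185,468) in the scene crop and (592,165) in the wrist view. The jar and vial are clear of the gripper, so I'll press.

```bash
python3 -m jog '[0,0,0.012,0,1, 0,0,0.008,0,1, 0,0,0.008,0,1, 0,0,0.008,0,1, 0,0,0.006,0,1, 0,0,0,0,1, 0,0,0,0,1, 0,0,0,0,1]'
```

```text
time_s: 3.95
position: [0.4677, 0.3105, 0.105]
eef_rot: [0.0, 0.119, 0.993, 0.0]
contact_force: [1.5, -0.9, 5.6]
finger_gap: 0.001
grasp_force: 2.4
```

```bash
python3 -m jog '[0,0,0.003,0,1, 0,0,0,0,1, 0,0,0,0,1, 0,0,0,0,1, 0,0,0,0,1, 0,0,0,0,1, 0,0,0,0,1, 0,0,0,0,1, 0,0,0,0,1, 0,0,0,0,1, 0,0,0,0,1, 0,0,0,0,1, 0,0,0,0,1, 0,0,0,0,1, 0,0,0,0,1, 0,0,0,0,1]' && python3 - <<'E'
from h import *
im,d=r.read_camera("top"); cv2.imwrite("pics/top2.png",cv2.resize(im[150:350,60:300,::-1],(600,500),interpolation=cv2.INTER_CUBIC))
E
```

```text
time_s: 5.28
position: [0.4675, 0.3103, 0.1021]
eef_rot: [0.0, 0.119, 0.993, 0.0]
contact_force: [2.4, -1.5, 6.0]
finger_gap: 0.006
grasp_force: 2.4
```

View pics/top2.png

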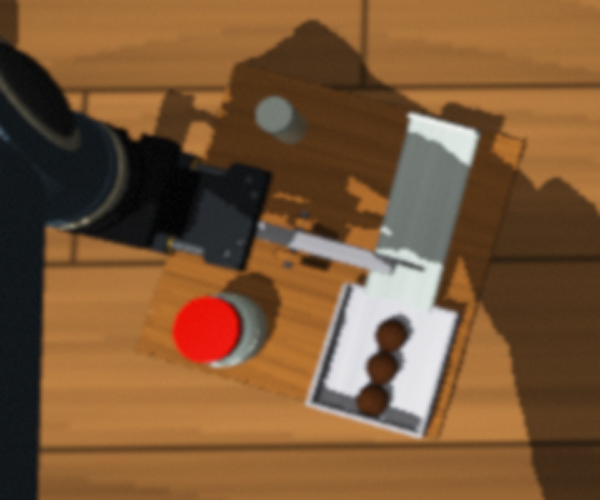

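All three nutmegs are in the tray, at (392,335), (381,368) and (373,400), and the trough is empty. I'll let go straight up.

```bash
python3 -m jog '[0,0,-0.008,0,1, 0,0,-0.01,0,1, 0,0,-0.012,0,1, 0,0,-0.02,0,1, 0,0,-0.03,0,1, 0,0,-0.03,0,1, 0,0,-0.03,0,1, 0.025,0.02,0,0,1, 0.025,0.02,0,0,1, 0.025,0.02,0,0,1, 0.025,0.02,0,0,1, 0,0,0,0,1, 0,0,0,0,1, 0,0,0,0,1, 0,0,0,0,1]' && python3 - <<'E'
from h import *
im,d=r.read_camera("top"); cv2.imwrite("pics/top3.png",cv2.resize(im[130:340,80:480,::-1],(800,420),interpolation=cv2.INTER_CUBIC))
for n in ["nutmeg1_center","nutmeg_paddle"]:
    for p in r.spot_point(n,"top")[:4]: print(n,p["score"],p["point"],world("top",p["point"],d))
E
```

```text
time_s: 6.58
position: [0.3893, 0.4102, 0.2414]
eef_rot: [-0.0, 0.12, 0.993, -0.001]
contact_force: [0.7, 0.1, 0.5]
finger_gap: 0.006
grasp_force: 0.0
nutmeg1_center 0.6 [209.7, 307.4] [0.31376753 0.15499856 0.04367612]
nutmeg_paddle 0.91 [131.1, 226.5] [0.47555911 0.30189602 0.11296028]
```

View pics/top3.png

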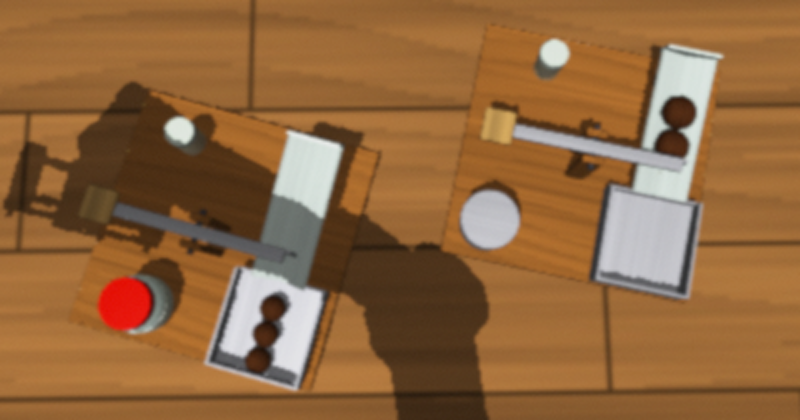

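The paddle is back up at 113 mm, so the gate is shut. The nutmegs lie in the tray at (273,308), (265,334) and (258,360). The jar, tin, vials and limes haven't moved.

```bash
python3 -c "
from workcell import r
print(r.finish_job())"
```

```text
the job is handed in; nothing more can be done
None
```

The job is handed in after about 7 s of robot time: all three nutmegs are in their tray, the nutmeg gate is shut, and in the last top picture the lime dispenser, jar, tin and vials are where they stood; the hand-in returned no verdict.

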